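Clear the extractor grille and hold its air gate half open

ROBOT

A 7-joint arm with a two-finger parallel gripper is mounted at the origin on the work surface. World frame = base frame: x ahead of the robot, y to its left, z up, the work surface at z = 0. Lengths are in mm, angles in degrees, forces in N, time in s.
With the tool pointing down it reaches from about 425 to 925 mm from the base axis. Payload 6.8 kg.
Tool frame: the origin (TCP) lies midway between the tips of the shut fingers; the grasp point (between the pads) lies 19 mm behind it; z points along the fingers, y is the line along which they close (so a half turn about z gives the same grasp; the last joint's range is limited). The gripper opens to 85 mm and grips with 20 to 120 N. Pads are 22 mm wide; open, the fingers measure 114 mm over their backs; the gripper's body (76 mm by 85 mm) begins 54 mm behind the grasp point. The pads swing forward as they close: fully open they stand 13 mm farther back than shut.
Start: joints at [68.463, 27.33, 1.283, 89.118, -0.659, 63.558, -4.761], TCP at [178.621, -650.955, 231.308] pointing down, gripper open.
Joint ranges: [-169.35, 169.35], [-19.33, 120.38], [-80.79, 83.38], [13.8, 139.57], [-78.32, 258.32], [9.67, 109.79], [-169.56, 169.56]. Speed limits (degrees/s): [136.94, 136.94, 180, 180, 180, 180, 180].

INTERFACE

Orientations are given as [roll, pitch, yaw] about the fixed x, y, z axes, in that order (R = Rz(yaw) Ry(pitch) Rx(roll)).
In Python, from station import * gives the robot as it stands. Calls block until the motion is done:
- movep(position, orientation): joint-space move of the TCP to a pose.
- line_to(position, attitude=None, rate=150): straight line of the TCP; attitude=None keeps the orientation; rate is the mean speed in mm/s.
- move_joints(angles): joint-space move.
- ungrasp() and grab(force=None): open the fingers fully, or close them until they stop; force is the grip in N (None keeps the last).
- sleep(seconds).
- ik(position, orientation): joint angles nearest the present ones, or None.
- state(): the state.
- grab_frame(name): name is "scene" or "top"; returns the picture (480x640x3 uint8, red, green, blue); there is no depth.
- camera_model(name): a dict with "fov_y" (degrees; the focal length in pixels is half the picture's height over the tangent of half this angle, whatever the lens; pixels are square), "cx", "cy" (the principal point, pixels), "R" (3x3) and "t" (3): a world point X has camera coordinates R X + t. Camera axes: x right, y down, z forward; pixel columns grow to the right and rows downward; lengths in mm; the calibration is good to about 2 mm. A picture is of the moment at which its call begins. camera_model takes no time and is no camera call.
A pose or a line that the arm cannot do raises IKError and nothing moves.
- finish_job(): hands the job in; it is judged then, once.
Trained networks look in the newest picture that a camera, given by its name, has taken for a name from the list of things; names that differ only in an ending like _2 or _b are one class to them, and where a whole thing is asked for, a point or a joint stands for the part that bears it (a point fixed in the world has none). Each returns a list of dicts, best first, with "confidence" (0 to 1); they miss things now and then, are a little off and sometimes report something else, mostly with a low value. They report only what shows in the picture. A call takes as long as a camera call.
- silhouettes(camera, thing): "pixels" (480x640 bool, what is visible of it) and "extent" ([left, top, right, bottom] in pixels, round what is visible of it).
The state is a dict: "time_s": time; "joints": joint angles; "dq": joint speeds; "tau": joint torques, N m; "ee_pos": TCP position; "tcp_rot": TCP orientation; "force": force on the tool from outside, world axes, zero at the start; "moment": the same for the moment, N m; "grip_width": finger opening in mm; "grasp_force": force on a finger pad.
Only numpy, scipy, OpenCV 4.12 (cv2) and the standard library are available. Lean on these libraries where they do the work, as an engineer would, in place of code of your own. Each camera call takes 0.05 s, during which the arm holds its last target. There are 200 camera calls.

TASK

Clear the bench dust extractor: lift the pail by its handle off the grille, set it down gently and upright in the middle of the round cork mat, and let go of it. Then slide the extractor's sprung air gate by its upright tab to half of its travel (the thick middle tick) and finish while holding it still there, because its spring shuts it if you let go. Leave the other things on the table where they are.

Things in the scene. Friction and masses are not known exactly. Their poses are not given: they have to be found in the camera images.
- extractor: bench dust extractor, a fixed grey box 200 (its x) x 300 (its y) x 60 tall. Origin: centre of its underside; x points away from its front, y to its left, z up. It carries the round grille on its left half, the sliding air gate on its right half and a 48 mm pipe elbow at its back. It stands anywhere within some cm and is turned by up to 20 degrees.
- grille (a point): centre of the top of the raised round steel grille (124 mm across, top 74 above the table) on the extractor, at (20, 80, 74) in the extractor's frame; the pail stands on it at the start
- pail: open white plastic pail, base 84 across, rim 104 across at height 100, with a rigid upright bail handle; 0.25 to 0.5 kg. Origin: centre of its underside; z up; y along the handle's grip. It starts upright on the grille, origin 74 above the table.
- pail_grip (a point): centre of the pail's round wooden grip, a level bar 15 thick and 60 long along the pail's y, 155 above the pail's underside; 55 of free space between it and the rim
- mat: round cork mat, 150 across and 4 thick, fixed on the table to the left or right of the extractor. Origin: centre of its underside, on the table.
- gate (a joint): travel of the sprung air gate in m: 0 = shut (where its spring rests it), 0.080 = fully open, 0.040 = half. It grows as the gate slides along the extractor's -x (out of the extractor's front, towards the robot). The spring pushes it shut with about 7.5 N at 0, rising by 1.5 N per cm: 13.5 N at half, 19.5 N fully open; it returns when let go.
- gate_grip (a point): grasp point in the gate's upright steel tab, moves with it; at (12, -75, 96) in the extractor's frame when shut. Tab 14 thick (extractor's x), 40 wide (its y), foot 68 and top 113 above the table, on an 80 wide plate between rails (tops 70). A dark line across the plate at the tab passes three dark ticks on the rails: shut, half (thick), open.
- head: bystander: plaster head on a square foot, 75 x 75 x 130 tall. Origin: centre of its underside.
- tin: bystander: small closed steel tin, 42 across, 38 tall, standing on the extractor's housing in front of the grille. Origin: centre of its underside.
- brush: bystander: brush lying on the table, left behind. Origin: on its underside.
- spatula: bystander: spatula lying on the table, right behind. Origin: on its underside.
- jar: bystander: glass jar, 64 across, 85 tall, right of and behind the extractor. Origin: centre of its underside.
- ornament: bystander: plaster ornament, 72 across, 74 tall, left of and behind the extractor. Origin: centre of its underside.

How it is judged:
By the outcome, as a careful person would: the job done as asked, in the order asked, and still so for the second after the job is handed in, while the arm keeps its last pose, push and grip.
It also fails if it takes over 58 s, if anything falls off the work surface, if the arm or the gripper's body presses on something with over 40 N, if the wrist force passes 120 N, or if a joint passes its speed limit or range.

## Working session

There is one attempt and no reset: what is moved stays moved. The work goes in short steps, each a Python script; the robot and the scene stay as the last script left them, time stands still between calls to the robot, and variables do not carry over. Pictures are saved under pics/ and viewed, at most 10 in all, crops included, and the job is handed in when it is done.

```bash
mkdir -p pics; ls
python3 - <<'E'
from station import *
import cv2,numpy as np
ims=[]
for c in("scene","top"):
    im=grab_frame(c); ims.append(im); np.save(f"/tmp/{c}.npy",im)
    m=camera_model(c); print(c,m["fov_y"],m["cx"],m["cy"],np.round(m["R"],3).tolist(),np.round(m["t"]).tolist(), [k for k in m])
    for th in("extractor","pail","mat","gate","tin","head","jar","ornament","pail_grip"):
        r=silhouettes(c,th)
        for d in r[:2]:
            ys,xs=np.nonzero(d["pixels"]); print(th,round(d["confidence"],2),d["extent"],xs.mean().round(1),ys.mean().round(1),len(xs))
    cv2.imwrite(f"pics/{c}0.png",im[...,::-1])
s=state();print(s["time_s"],s["ee_pos"],s["tcp_rot"])
E
```

```text
pics
scene 53.594282656526026 322.54875236611537 233.240961847769 [[-0.673, 0.739, -0.016], [0.438, 0.382, -0.814], [-0.596, -0.555, -0.581]] [389.0, -130.0, 1403.0] ['fov_y', 'cx', 'cy', 'R', 't']
extractor 0.73 [273.0, 217.4, 424.4, 342.3] 340.1 286.4 8393
pail 0.35 [281.3, 222.7, 329.4, 267.5] 308.7 246.7 1080
mat 0.91 [454.2, 311.9, 535.1, 377.3] 495.2 346.3 3778
gate 0.65 [229.7, 167.0, 269.9, 226.5] 248.0 198.5 1328
gate 0.64 [282.2, 221.6, 331.4, 263.0] 308.8 246.4 1066
tin 0.6 [385.5, 253.7, 404.1, 279.2] 395.0 266.5 465
tin 0.38 [329.6, 206.7, 383.1, 296.4] 354.5 256.6 3189
head 0.8 [229.6, 165.8, 266.0, 227.3] 248.1 198.2 1410
jar 0.9 [189.7, 234.0, 225.1, 278.0] 207.8 256.3 1141
jar 0.63 [453.8, 315.9, 534.8, 377.5] 495.2 346.0 3625
ornament 0.56 [361.0, 340.7, 399.8, 393.6] 379.6 371.1 1738
pail_grip 0.77 [328.4, 205.9, 381.5, 294.4] 354.5 256.5 3049
top 46.37218677210247 331.23884080534447 237.42098115430787 [[0.007, -1.0, -0.004], [-0.996, -0.007, -0.093], [0.093, 0.005, -0.996]] [-9.0, 598.0, 1413.0] ['fov_y', 'cx', 'cy', 'R', 't']
extractor 0.87 [248.0, 204.9, 391.0, 320.3] 327.3 264.4 8343
mat 0.83 [166.5, 254.5, 225.8, 313.1] 191.4 283.7 2599
mat 0.68 [423.8, 204.7, 530.3, 228.5] 489.8 218.8 1321
gate 0.96 [334.3, 233.1, 373.7, 277.4] 354.7 253.9 1254
gate 0.56 [250.8, 204.2, 389.3, 320.3] 327.5 264.9 8098
tin 0.75 [268.6, 270.3, 287.9, 285.2] 277.8 278.3 234
head 0.84 [447.5, 266.0, 488.5, 295.1] 467.6 280.4 1118
jar 0.7 [409.0, 180.5, 441.5, 211.2] 424.1 197.1 641
ornament 0.67 [221.5, 186.5, 250.3, 213.5] 236.0 199.8 663
pail_grip 0.77 [269.0, 217.3, 317.5, 265.5] 291.7 239.8 1621
1.0 [ 178.65381826 -650.92901344  231.30612568] [-1.79999630e+02 -2.42175110e-03  1.53445481e+01]
```

View pics/scene0.png

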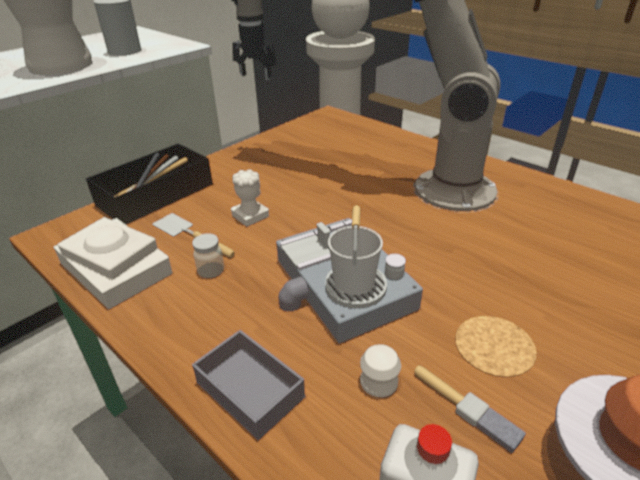

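View pics/top0.png

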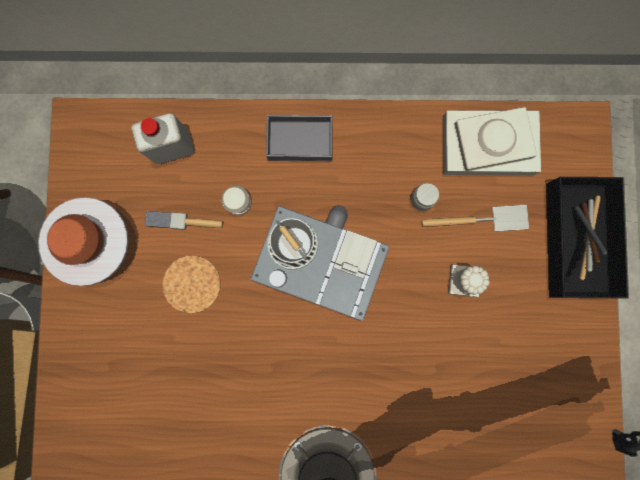

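Scene view: the pail is on the grille (355,255), the tin at (395,266) and the mat at (495,346). Top view: the extractor corners are near (282,207), (387,247), (362,320) and (252,280), the handle grip runs from about (281,228) to (303,256), and the mat is at (191,284).

```bash
cat > h.py <<'E'
from station import *
import cv2,numpy as np
from scipy.optimize import least_squares
def cam(c):
    m=camera_model(c); return 240/np.tan(np.radians(m["fov_y"]/2)),m["cx"],m["cy"],np.array(m["R"]),np.array(m["t"])
def proj(c,X):
    f,cx,cy,R,t=cam(c); q=np.atleast_2d(X)@R.T+t; return np.c_[cx+f*q[:,0]/q[:,2],cy+f*q[:,1]/q[:,2]]
def ray(c,uv,z):
    f,cx,cy,R,t=cam(c); d=R.T@np.array([(uv[0]-cx)/f,(uv[1]-cy)/f,1]); o=-R.T@t; return o+d*(z-o[2])/d[2]
def ext(p,X):
    a=np.radians(p[2]); X=np.atleast_2d(X).astype(float); c,s=np.cos(a),np.sin(a)
    return np.c_[p[0]+c*X[:,0]-s*X[:,1],p[1]+s*X[:,0]+c*X[:,1],X[:,2]]
E
python3 - <<'E'
from h import *
C=np.array([[100,150,60],[100,-150,60],[-100,-150,60],[-100,150,60]])
px=np.array([[282,207],[387,247],[362,320],[252,280.]])
r=least_squares(lambda p:(proj("top",ext(p,C))-px).ravel(),[600,0,-15]); p=r.x
print(p,np.round(r.fun,1))
np.save("/tmp/p.npy",p)
print("mat",ray("top",(191.2,283.9),4),ray("scene",(495.2,346.3),4))
print("gripA,B",ray("top",(281,228),229),ray("top",(303,256),229))
print("grille",ext(p,[20,80,74]),"tab",ext(p,[12,-75,96]),"tin",ray("top",(278,278),38+60))
for c,b in(("top",(220,180,420,340)),("scene",(260,190,440,350))):
    im=np.load(f"/tmp/{c}.npy")[...,::-1][b[1]:b[3],b[0]:b[2]]
    k=4 if c=="top" else 3.5
    im=cv2.resize(im,None,fx=k,fy=k,interpolation=cv2.INTER_CUBIC)
    def dot(X,col):
        for u in proj(c,X): cv2.circle(im,(int((u[0]-b[0]+.5)*k),int((u[1]-b[1]+.5)*k)),3,col,-1)
    dot(ext(p,C),(0,0,255)); a=np.linspace(0,6.28,30); dot(ext(p,np.c_[20+62*np.cos(a),80+62*np.sin(a),74+0*a]),(0,255,0))
    dot(ext(p,[[12,-75,96],[12,-95,113],[12,-55,113]]),(255,0,0))
    cv2.imwrite(f"pics/{c}1.png",im)
E
```

```text
[529.93784522  21.54707093 -20.0209315 ] [-3.  -1.6  3.6 -0.3  1.1  2.1 -1.6 -0.3]
mat [476.24332498 358.52220569   4.        ] [483.30271497 361.86157324   4.        ]
gripA,B [599.22100036 106.10206074 229.        ] [537.44858433  56.58665368 229.        ]
grille [[576.1182704   89.86521149  74.        ]] tab [[515.53540062 -53.02886078  96.        ]] tin [491.29090476 123.9196791   98.        ]
```

View pics/top1.png

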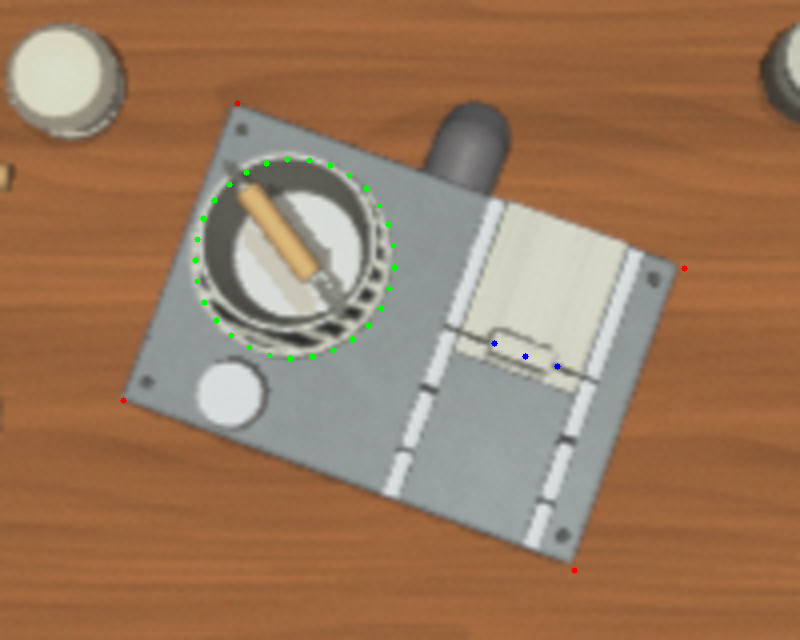

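View pics/scene1.png

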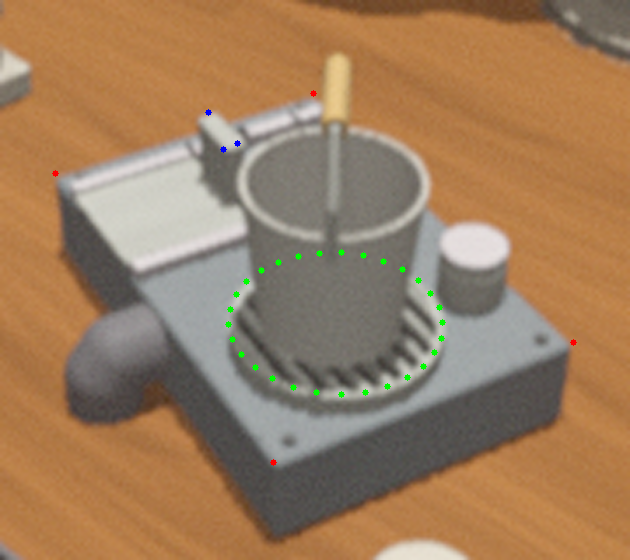

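Overlay: the projected grille circle fits, and my corners need a slight refit. The tab is against the shut tick. In the top crop the grip runs (245,190) to (315,275), and in the scene crop (338,60) to (336,122). I'll refit with both views.

Run:
```python
from h import *
C=np.array([[100,150,60],[100,-150,60],[-100,-150,60],[-100,150,60]])
T=np.array([[278.3,205.5],[388.8,246],[362.5,320.3],[251.3,279.5]])
S=np.array([[338.6,322.6],[276.1,240.4],[351.5,218.1],[422.9,287.5]])
for w in((1,0),(0,1),(1,1)):
    r=least_squares(lambda p:np.r_[w[0]*(proj("top",ext(p,C))-T).ravel(),w[1]*(proj("scene",ext(p,C))-S).ravel()],[540,0,-15]); print(r.x.round(1),r.fun.round(1))
p=r.x; np.save("/tmp/p.npy",p)
def tri(a,b): return least_squares(lambda X:np.r_[proj("top",X)[0]-a,proj("scene",X)[0]-b],[550,80,200.])
q=tri((289.5,237.5),(355.8,215.2)); print("grip",q.x,q.fun)
A,B=ray("top",(280.75,227),229),ray("top",(298.25,248.25),229); print(A,B,(A+B)/2,np.degrees(np.arctan2(*(A-B)[[1,0]])),np.linalg.norm(A-B))
print("grille",ext(p,[20,80,74]),"tab",ext(p,[12,-75,96]))
a=np.linspace(0,2*np.pi,60)
def matfun(x):
    P=np.c_[x[0]+75*np.cos(a),x[1]+75*np.sin(a),4+0*a]; return P
for c in("top","scene"):
    im=np.load(f"/tmp/{c}.npy"); d=silhouettes(c,"mat") if False else None
    hsv=cv2.cvtColor(im,cv2.COLOR_RGB2HSV)
    e=(166.5,254.5,225.8,313.1) if c=="top" else(454.2,311.9,535.1,377.3)
    f=lambda x:(lambda u:np.r_[u.min(0),u.max(0)]-np.array(e))(proj(c,matfun(x)))
    r=least_squares(f,[480,360]); print(c,r.x,r.fun)
pth=proj("top",ext(p,[12,-75,113]));print(pth)
for pos,yw in((ray("top",(289.5,237.5),229),0),):
  for yaw in(-40,-30,0,50,140): print(yaw, ik([560,85,215],[180,0,yaw]))
```

```text
[531.6  22.9 -19.6] [-0.3 -0.4  1.1 -0.5  0.5  0.8 -1.3  0.1 -0.  -0.  -0.  -0.  -0.  -0.
  0.   0. ]
[531.   24.7 -20.3] [-0.  -0.   0.   0.  -0.   0.  -0.  -0.  -0.5  0.1  0.  -0.8 -1.2 -1.2
  1.5  1. ]
[531.2  23.8 -19.9] [-0.3 -0.5  0.8  0.1 -0.2  1.2 -1.8 -0.2 -0.3 -0.1 -0.6 -0.6 -2.  -1.3
  1.2  0.5]
grip [577.61502837  86.86140708 233.31120519] [-0.11364595  0.08807682 -0.12002469 -0.00283213]
[601.44651513 106.69154954 229.        ] [554.50780506  67.28580657 229.        ] [577.9771601   86.98867806 229.        ] 40.01395701427146 61.28666316989602
grille [[577.26687675  92.17128059  74.        ]] tab [[516.87133527 -50.80206856  96.        ]]
top [476.90014135 345.62633923] [ 0.81702779  0.35202381 -0.81615502 -0.33760264]
scene [477.18407458 356.17997483] [-0.16003375  3.10066417  0.15963483 -2.40404059]
[[350.10739712 267.75234549]]
-40 [   8.57387459   20.77252903  -29.43815423  103.66161769   11.7832294
   58.60312743 -155.44742822]
-30 [  10.12744756   21.12265371  -31.45538492  103.55967616   12.69577996
   58.8322711  -146.2331806 ]
0 [  15.81293555   22.67622087  -39.00094599  103.19570469   16.29557264
   59.84608657 -119.30862589]
50 [ 20.2031486   24.24500395 -45.06876103 102.9261077   19.43726029
  60.88055366 -71.96794895]
140 [ 25.55890451  26.78957592 -52.9198247  102.61329523  23.89084596
  62.60490509  14.29109269]
```

Run:
```python
from h import *
O=[180,0,40]
movep([578,87,290],O); print(state()["time_s"],state()["joints"])
line_to([578,87,210],rate=120)
grab(50); s=state(); print(s["time_s"],s["grip_width"],s["grasp_force"],s["force"])
line_to([578,87,240],rate=60); s=state(); print(s["time_s"],s["grip_width"],s["force"],s["moment"])
line_to([578,87,275],rate=120)
for c in("scene","top"): cv2.imwrite(f"pics/{c}2.png",grab_frame(c)[...,::-1])
a=cv2.imread("pics/scene2.png")[130:380,200:560]; b=cv2.imread("pics/top2.png")[150:400,150:470]
cv2.imwrite("pics/lift.png",np.hstack([a,b]))
```

```text
3.95 [ 20.57473645  21.89110642 -45.6596032   95.50627042  16.54182882
  69.63442419 -78.9512962 ]
5.425 13.508332085055882 48.52734982967377 [0.81306938 0.39883586 0.68453672]
6.075 13.259814312940012 [-0.24527539  0.06439874 -2.92722907] [-0.02137234  0.00970796  0.0446267 ]
```

View pics/lift.png

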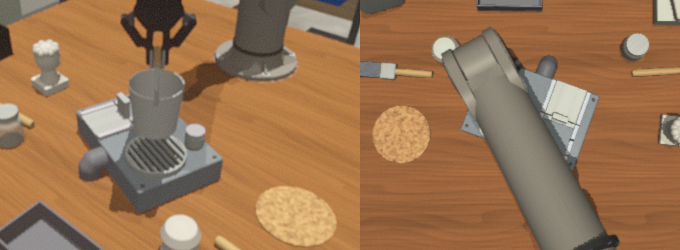

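The pail hangs level above the grille, and the mat in the top view is still at (191,284). Carrying it over and lowering until contact.

Run:
```python
from h import *
line_to([478,359,275],rate=180); line_to([478,359,148],rate=120)
sleep(.2); f0=state()["force"][2]; z=148
while z>134:
    z-=1; line_to([478,359,z],rate=20); f=state()["force"][2]
    if f>f0+1.5: break
s=state(); print(s["time_s"],z,f0,f,s["force"],s["grip_width"])
ungrasp(); line_to([478,359,250],rate=150)
movep([517,-51,250],[180,0,-110]); s=state(); print(s["time_s"],s["joints"])
for c in("scene","top"): cv2.imwrite(f"pics/{c}3.png",grab_frame(c)[...,::-1])
a=cv2.imread("pics/scene3.png")[130:430,200:560]; b=cv2.imread("pics/top3.png")[120:420,130:470]
cv2.imwrite("pics/put.png",np.hstack([a,b]))
```

```text
10.5333 145 -3.676699265235754 -2.0246645485626473 [ 0.22895316  1.152951   -2.02466455] 13.060336228142047
15.6583 [ 52.07555221  24.60259817 -67.30576104 105.88291339  24.81851345
  66.20937945 136.21930462]
```

View pics/put.png

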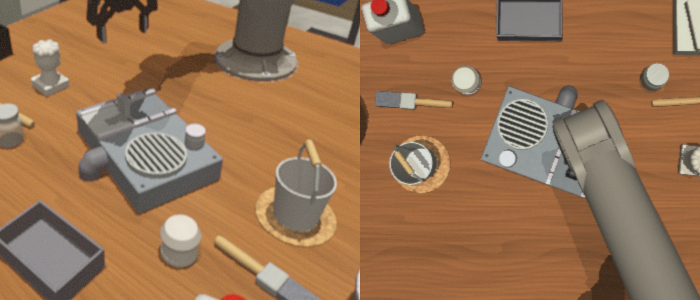

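The pail stands upright on the mat with its rim near (184,283) in the top view. The grille and tin are undisturbed. Next I check the pail's centring numerically and grip the tab.

Run:
```python
from h import *
p=np.load("/tmp/p.npy")
a=np.linspace(0,2*np.pi,60); cs=np.c_[np.cos(a),np.sin(a)]
for c in("top","scene"):
    grab_frame(c)
    for d in silhouettes(c,"pail")[:2]: print(c,round(d["confidence"],2),d["extent"])
    for x in((478,359),): # expected outline: rim + base
        u=proj(c,np.r_[np.c_[x+52*cs,104+0*a],np.c_[x+42*cs,4+0*a]]); print("expect",u.min(0).round(1),u.max(0).round(1), "grip",proj(c,[*x,159]).round(1))
print(ray("top",(174,282),159))
cur=state()["joints"]
for yaw in(-110,70,-105):
  for t in(0,.04,.05):
    q=ext(p,[12-1000*t,-75,79])[0]; print(yaw,t,q.round(1),np.round(ik(q,[180,0,yaw+0]),0))
print(p)
```

```text
top 0.66 [159.4, 263.3, 207.6, 305.1]
expect [159.1 261.3] [207.2 304.3] grip [[174.1 282.4]]
scene 0.61 [475.9, 269.0, 535.2, 358.5]
expect [472.5 287. ] [536.6 361.4] grip [[512.5 283.5]]
[479.01507072 359.36623517 159.        ]
-110 0 [516.9 -50.8  79. ] [ 42.  36. -56. 115.  39.  50. 124.]
-110 0.04 [479.3 -37.2  79. ] [ 42.  33. -57. 120.  39.  47. 122.]
-110 0.05 [469.9 -33.7  79. ] [ 42.  33. -57. 121.  38.  47. 122.]
70 0 [516.9 -50.8  79. ] [-38.  34.  49. 120. -38.  43.  15.]
70 0.04 [479.3 -37.2  79. ] [-41.  30.  49. 125. -36.  40.  13.]
70 0.05 [469.9 -33.7  79. ] [-42.  29.  49. 126. -35.  39.  12.]
-105 0 [516.9 -50.8  79. ] [ 42.  37. -57. 115.  40.  51. 129.]
-105 0.04 [479.3 -37.2  79. ] [ 43.  34. -58. 120.  39.  48. 127.]
-105 0.05 [469.9 -33.7  79. ] [ 43.  33. -58. 121.  39.  47. 126.]
[531.17602865  23.79267487 -19.9458399 ]
```

Run:
```python
from h import *
p=np.load("/tmp/p.npy"); O=[180,0,p[2]-90]
ax=ext([0,0,p[2]],[1,0,0])[0]
P=lambda s,z=79:ext(p,[12-s,-75,z])[0]
movep(P(0,160),O); line_to(P(0),rate=80)
f0=state()["force"]; grab(60)
def rep(l):
    s=state(); print(l,round(s["time_s"],1),"fx",round(float((s["force"]-f0)@ax),2),"s",round(float((P(0)-s["ee_pos"])@ax),2),s["force"].round(1),round(s["grip_width"],1)); return s
rep("grab")
for t in(-2,-1,0,1,2,3,5,10): line_to(P(t),rate=20); sleep(.15); rep(t)
```

```text
grab 18.2 fx 6.7 s -1.97 [ 6.7 -2.4 -4.2] 13.5
-2 18.6 fx -1.15 s -1.99 [-1.1 -0.8  5.1] 13.3
-1 19.0 fx 4.36 s -1.92 [ 4.3 -2.3  1.3] 13.0
0 19.4 fx 7.06 s -1.4 [ 6.9 -2.8 -0.3] 13.2
1 19.8 fx 7.14 s -0.53 [ 7.  -3.  -0.1] 13.2
2 20.2 fx 6.66 s 0.4 [ 6.6 -2.7 -0.8] 12.9
3 20.6 fx 6.55 s 1.37 [ 6.3 -3.1 -1. ] 13.4
5 21.0 fx 7.94 s 3.41 [ 7.3 -4.5 -1.1] 13.5
10 21.6 fx 8.08 s 8.22 [ 7.7 -3.7 -1.1] 13.5
```

Shut is at s = -2 mm, where the force ramps up, so half is at s = +38 by the measured TCP.

Run:
```python
from h import *
p=np.load("/tmp/p.npy"); ax=ext([0,0,p[2]],[1,0,0])[0]
P=lambda s,z=79:ext(p,[12-s,-75,z])[0]
t=40.5; line_to(P(t),rate=40)
for i in range(3):
    sleep(.4); s=state(); m=float((P(0)-s["ee_pos"])@ax); print(round(t,1),round(m,2),s["force"].round(1),s["grip_width"],s["time_s"])
    if i<2: t+=38-m; line_to(P(t),rate=20)
im=grab_frame("scene")[...,::-1].copy(); im2=grab_frame("top")[...,::-1]
b=(265,200,385,290)
cr=cv2.resize(im[b[1]:b[3],b[0]:b[2]],None,fx=6,fy=6,interpolation=cv2.INTER_CUBIC)
def dots(k,col):
    for y in(-122,-28):
        u=proj("scene",ext(p,[12-k,y,70]))[0]; cv2.circle(cr,(int((u[0]-b[0]+.5)*6),int((u[1]-b[1]+.5)*6)),2,col,-1)
dots(0,(0,0,255));dots(40,(0,255,0));dots(80,(255,0,0))
cv2.imwrite("pics/gate.png",cr); cv2.imwrite("pics/top4.png",im2)
```

```text
40.5 37.56 [12.  -4.7 -6. ] 13.092764196972565 22.8833
40.9 37.84 [12.9 -5.2 -6.8] 13.270973987474367 23.5333
41.1 37.92 [13.3 -5.6 -7.4] 13.233225804038621 24.1833
```

View pics/gate.png

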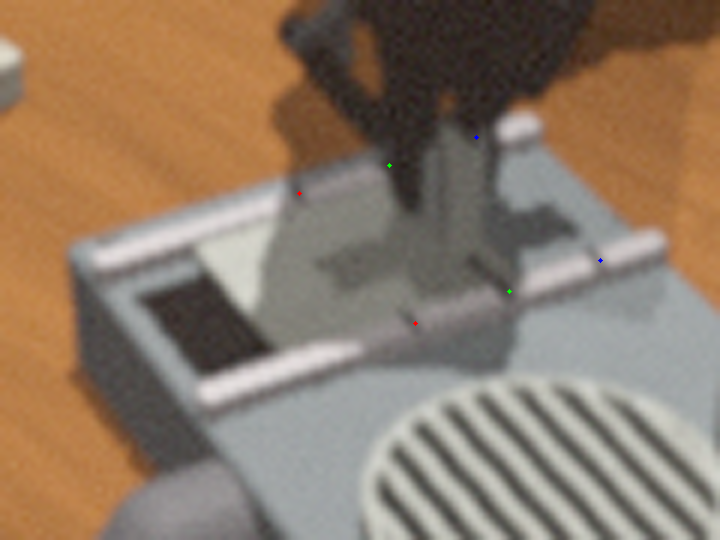

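View pics/top4.png

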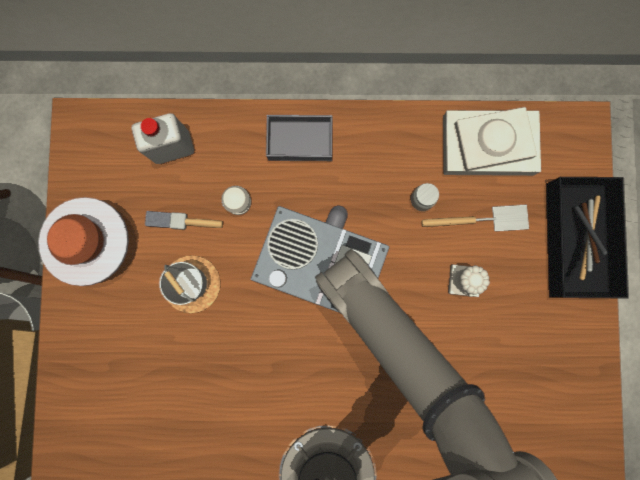

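The plate's dark line, (475,258) to (505,285), runs straight into the thick middle tick. The force is about 14 N, which matches half travel, and the pail and bystanders are in place. Handing in.

```bash
python3 -c "
from station import *
print(finish_job())"
```

```text
the job is handed in; nothing more can be done
None
```

The pail stands upright in the middle of the cork mat, released, and the gripper is holding the air gate still at its half tick; I handed the job in at about 24 s, with the other things on the table where they were.

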